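Meter two blue caps from the tipping bin

ROBOT

A 6-joint arm with a two-finger parallel gripper is mounted at the origin on the work surface. World frame = base frame: x ahead of the robot, y to its left, z up, the work surface at z = 0. Lengths are in mm, angles in rad, forces in N, time in s.
With the tool pointing down it reaches from about 275 to 1000 mm from the base axis. Payload 8.4 kg.
Tool frame: the origin (TCP) lies at the very end of the fingers, on their centre line; the grasp point (between the pads) lies 19 mm behind it; z points along the fingers, y is the line along which they close (so a half turn about z gives the same grasp; the last joint's range is limited). The gripper opens to 85 mm and grips with 20 to 120 N. Pads are 22 mm wide; open, the fingers measure 114 mm over their backs; the gripper's body (76 mm by 85 mm) begins 54 mm behind the grasp point. The pads swing forward as they close: fully open they stand 13 mm farther back than shut.
Start: joints at [-1.256, 0.353, 1.633, -0, 1.155, -0.002], TCP at [194.703, -593.901, 231.281] pointing down, gripper open.
Joint ranges: [-2.63, 2.63], [-0.92, 2.1], [0.06, 2.66], [-1.3, 4.44], [0, 2.69], [-3.02, 3.02]. Speed limits (rad/s): [2.22, 2.22, 2.79, 3.14, 3.14, 3.14].

INTERFACE

Orientations are given as a unit quaternion [w, x, y, z].
In Python, from station import get_obs, get_image, calibration, hand_in gives the robot as it stands.
- The arm moves only by the tool arm_command, never from a script. Its argument "increments" is a list of rows, each a list of 7 numbers: the opening, from -1 (shut) to 1 (fully open), then the shift along the tool's x, y, z each as a share of 0.1 m, from -1 to 1, then the turn, a rotation vector about the tool's x, y, z each as a share of 180 degrees, from -1 to 1. A call has 1 to 20 rows; each row shifts and turns the commanded pose from where the row before left it, along the tool's axes as they then stand; what a row does not reach is not made up. A row lasts 1/12 s, in which the tool goes at most 41.7 mm and 7.16 degrees, less where a joint would pass 70% of its speed; a pose out of reach is approached as far as the arm can. A call with a number of a shift or a turn outside -1 to 1 is refused whole. A call with a gripper value outside its range is refused whole. The fingers move at their own pace and stop on an object; the grip force is fixed at half the most. Time passes only in rows, so rows that do not move let the fingers close. It gives the time, the measured TCP pose, the force, the opening and the grip force at its end, in the units of the state.
- get_obs(): the state, without advancing time (a new reading comes with each control period).
- get_image(name): name is "side" or "top"; returns the picture (420x560x3 uint8, red, green, blue); there is no depth.
- calibration(name): a dict with "fov_y" (degrees; the focal length in pixels is half the picture's height over the tangent of half this angle, whatever the lens; pixels are square), "cx", "cy" (the principal point, pixels), "distortion" ([k1, k2, p1, p2, k3] as OpenCV has them; the pictures are not rectified), "cam_to_world" (4x4, takes a point from camera to world coordinates). Camera axes: x right, y down, z forward; pixel columns grow to the right and rows downward; lengths in mm; the calibration is good to about 2 mm. A picture is of the moment at which its call begins. calibration takes no time and is no camera call.
- hand_in(): hands the job in; it is judged then, once.
The state is a dict: "time_s": time; "joint_positions": joint angles; "joint_velocities": joint speeds; "joint_efforts": joint torques, N m; "position": TCP position; "orientation": TCP orientation; "force": force on the tool from outside, world axes, zero at the start; "moment": the same for the moment, N m; "grip_width": opening from 0.0 (shut) to 1.0 (fully open); "grip_force": force on a finger pad.
Only numpy, scipy, OpenCV 4.12 (cv2) and the standard library are available. Lean on these libraries where they do the work, as an engineer would, in place of code of your own. Each camera call takes 0.05 s, during which the arm holds its last target. There are 200 camera calls.

TASK

Two sample bottles need blue caps. By its green ball handle, raise the rear of the bin that holds the blue caps only until the first cap slides off its front ramp, hold it at about that angle until both caps of the ramp lie in the white dish below the lip, then lower the bin back onto its rest and let go. The other blue caps must stay in the bin; do not touch the caps with the fingers, and leave the bin of red caps alone.

Things in the scene. Friction and masses are not known exactly. Their poses are not given: they have to be found in the camera images.
- blue_handle (a point): Centre of the green ball handle (30 mm diameter, on a 12 mm stem) at the rear of the grey bin of blue caps; nothing beside it. At rest 165 mm above the bench, the bin's rim at 118 mm. x points forward along the bin to its lip (nose-down as the rear is raised), y is the hinge axis, z is upright at rest: its angle from vertical is the bin's tilt.
- blue_hinge (a point): Middle of the same bin's horizontal hinge, just under its lip: 222 mm ahead of the ball along its x and 95 mm below it along its z. Axes as the ball's, moving with the bin. The bin, 210 mm long and 44 mm wide, turns freely from 0 (lying on its rest) to 0.9 rad, needs 2 to 4 N at the ball and falls back if let go.
- red_handle (a point): The same point of an identical bin and stand that holds red caps: the bystander, not to be raised. Which of the two stands left and which right varies.
- blue_dish (a point): Centre of the inner floor of the white open dish fixed to the blue bin's stand below the lip: inside 136 mm along x and 100 mm along y, floor 4 mm above the bench, walls to 30 mm above the bench (far wall 44 mm). x points away from the bin; the edge of the lip is 71 mm behind this point and 71 mm above it; below it a steep apron leads into the dish.
- blue_cap_1: First of six blue screw caps in single file, at the lip: ribbed disc 32 mm across, 16 mm high, 12 g, origin at the centre of its underside. It and cap 2 lie on a front ramp that slopes down 14 degrees at tilt 0. Friction on the metal varies (0.5 to 0.7): the ramp's caps let go at about 12 to 22 degrees of tilt.
- blue_cap_2: Second blue cap, same size, behind the first on the ramp.
- blue_cap_3: Third blue cap, same size, foremost of the four on the floor behind the ramp, which is level at tilt 0, so that they let go only about 14 degrees of tilt later than the ramp's. It must stay in the bin, and keeps back the three behind it.

How it is judged (in metres and radians):
On the way:
1. both caps of the ramp lie in the dish while the bin is still held raised (by more than 5 degrees), the third cap still in the bin (x of blue_cap_1 in the frame of blue_dish between -0.068 and 0.07 m and y of blue_cap_1 in the frame of blue_dish between -0.055 and 0.055 m and z of each of blue_cap_1, blue_cap_2 in the frame of blue_dish below 0.055 m and x of blue_cap_2 in the frame of blue_dish between -0.068 and 0.07 m and y of blue_cap_2 in the frame of blue_dish between -0.055 and 0.055 m and x of blue_cap_3 in the frame of blue_dish below -0.065 m and z of blue_cap_3 in the frame of blue_dish above 0.06 m and angle between blue_handle's own z axis and vertical above 0.087 rad), for 0.2 s.
At the end, for the whole second after the job is handed in: The first and second blue caps lie at rest inside the white dish, the third (and so those behind it) is still in the bin, and the bin is lowered onto its rest, tilt under 3 degrees (x of blue_cap_1 in the frame of blue_dish between -0.068 and 0.07 m and y of blue_cap_1 in the frame of blue_dish between -0.055 and 0.055 m and z of each of blue_cap_1, blue_cap_2 in the frame of blue_dish below 0.055 m and x of blue_cap_2 in the frame of blue_dish between -0.068 and 0.07 m and y of blue_cap_2 in the frame of blue_dish between -0.055 and 0.055 m and x of blue_cap_3 in the frame of blue_dish below -0.065 m and z of blue_cap_3 in the frame of blue_dish above 0.06 m and angle between blue_handle's own z axis and vertical below 0.05 rad and linear speed of each of blue_cap_1, blue_cap_2, blue_cap_3 below 0.03 m/s); the robot touches nothing.
It fails at once if the bin of red caps is raised by more than 5 degrees (angle between red_handle's own z axis and vertical above 0.087 rad).
It fails at once if the fingers press on a blue cap (contact force between the fingers and blue_cap_1 above 1 N or contact force between the fingers and blue_cap_2 above 1 N or contact force between the fingers and blue_cap_3 above 1 N).
It also fails if it takes over 56 s, if anything falls off the work surface, if the arm or the gripper's body presses on something with over 40 N, if the wrist force passes 120 N, or if a joint passes its speed limit or range.

## Working session

There is one attempt and no reset: what is moved stays moved. The work goes in short steps, Python scripts to look and compute and a tool call to move; the robot and the scene stay as the last step left them, time stands still between calls to the robot, and variables do not carry over. Pictures are saved under pics/ and viewed, at most 10 in all, crops included, and the job is handed in when it is done.

Besides the shell and the picture viewer there is one more tool, called as a command line: name --pt "numbers of a row" for each row, then --argument value for the rest. arm_command: Moves the arm, as the interface text tells. Its arguments: {"type":"object","properties":{"increments":{"type":"array"}},"required":["increments"]}

```bash
mkdir -p pics
cat > h.py <<'E'
import numpy as np, cv2
from station import get_obs,get_image,calibration,hand_in
def save(n,f):
    im=get_image(n); cv2.imwrite('pics/'+f,im[:,:,::-1]); return im
def ray(n,u,v):
    c=calibration(n); f=210/np.tan(np.radians(c['fov_y']/2))
    K=np.array([[f,0,c['cx']],[0,f,c['cy']],[0,0,1]])
    p=cv2.undistortPoints(np.array([[[u,v]]],float),K,np.array(c['distortion'],float))[0,0]
    T=np.array(c['cam_to_world']); return T[:3,3],T[:3,:3]@np.array([p[0],p[1],1])
def plane(n,u,v,z):
    o,d=ray(n,u,v); return o+d*(z-o[2])/d[2]
def two(a,b):
    (o1,d1),(o2,d2)=ray('top',*a),ray('side',*b)
    s=np.linalg.lstsq(np.c_[d1,-d2],o2-o1,rcond=None)[0]
    p,q=o1+s[0]*d1,o2+s[1]*d2; return (p+q)/2,np.linalg.norm(p-q)
def blobs(im,lo,hi,amin=15):
    m=cv2.inRange(cv2.cvtColor(im,cv2.COLOR_RGB2HSV),lo,hi)
    n,_,s,c=cv2.connectedComponentsWithStats(m)
    return [(c[i].round(1).tolist(),s[i].tolist()) for i in range(1,n) if s[i,4]>amin]
E
python3 - <<'E'
from h import *
for n in('top','side'):
    im=save(n,n+'0.png')
    print(n,'green',blobs(im,(45,80,40),(85,255,255)))
    print('blue',blobs(im,(95,120,50),(125,255,255)))
    print(calibration(n)['cam_to_world'])
o=get_obs();print(o['time_s'],o['orientation'],o['position'])
E
```

```text
top green [([10.6, 221.5], [0, 212, 24, 21, 439]), ([199.0, 267.2], [191, 260, 17, 16, 209]), ([365.2, 291.2], [357, 284, 17, 16, 213])]
blue [([8.8, 193.4], [0, 182, 20, 24, 398]), ([373.7, 198.7], [366, 185, 17, 28, 352]), ([366.0, 247.8], [355, 217, 24, 62, 766])]
[[ 2.20153332e-02 -9.85463580e-01  1.68454319e-01  4.63412054e+02]
 [-9.99757505e-01 -2.17857345e-02  3.21123663e-03  2.40665998e+00]
 [ 5.05344319e-04 -1.68484166e-01 -9.85704231e-01  9.33312675e+02]
 [ 0.00000000e+00  0.00000000e+00  0.00000000e+00  1.00000000e+00]]
side green [([151.4, 81.0], [139, 73, 26, 17, 265]), ([180.7, 161.7], [173, 153, 17, 17, 219]), ([238.0, 296.0], [227, 285, 24, 23, 421])]
blue [([284.2, 14.1], [251, 0, 76, 36, 2120]), ([175.2, 78.0], [166, 74, 20, 9, 145]), ([308.3, 298.9], [254, 278, 120, 44, 1623])]
[[ 8.68134057e-01 -3.42550907e-01  3.59168672e-01  3.15435816e+02]
 [-4.95917895e-01 -6.28136519e-01  5.99591491e-01 -4.66002616e+02]
 [ 2.02163504e-02 -6.98643965e-01 -7.15183829e-01  6.81681274e+02]
 [ 0.00000000e+00  0.00000000e+00  0.00000000e+00  1.00000000e+00]]
0.1 [-6.03053508e-04  9.87479196e-01  1.57748104e-01 -1.02250855e-04] [ 194.57574315 -593.50656535  230.63319171]
```

View pics/top0.png

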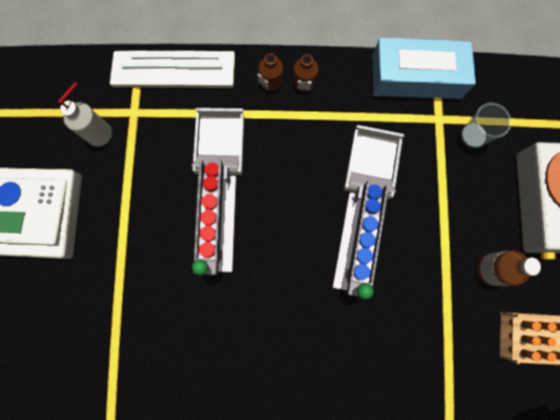

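View pics/side0.png

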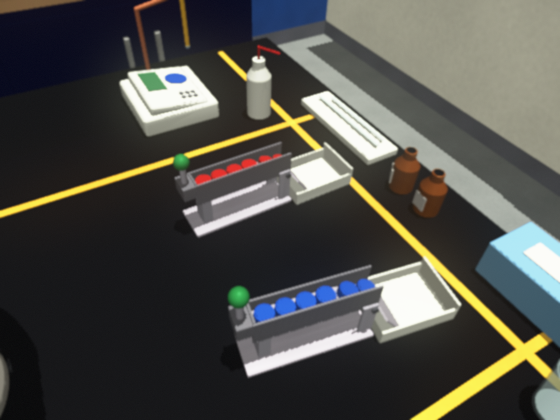

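The blue bin is the right one in the top view: ball at (365,291), lip around (376,186), dish around (374,158). In the side view its ball is at (238,296) and its dish around (410,300).

Run:
```python
from h import *
b,e=two((365.2,291.2),(238,296)); print('ball',b,e)
print('ball on z165',plane('top',365.2,291.2,165),plane('side',238,296,165))
r,e=two((199,267.2),(180.7,161.7)); print('red',r,e)
im=cv2.cvtColor(cv2.imread('pics/top0.png'),cv2.COLOR_BGR2HSV)
m=cv2.inRange(im,(95,120,50),(125,255,255)); m[:170]=0;m[290:]=0;m[:,:330]=0;m[:,400:]=0
p=np.argwhere(m)[:,::-1].astype(float)
w=np.array([plane('top',u,v,105)[:2] for u,v in p])
vx,vy,x,y=cv2.fitLine(w.astype(np.float32),cv2.DIST_HUBER,0,.01,.01).ravel();print('axis caps',np.degrees(np.arctan2(vy,vx)),x,y)
print('perp dist of ball',(b[0]-x)*vy-(b[1]-y)*vx)
# dish far corners z=44
a=plane('top',360,128,44);c=plane('top',403,136,44);d=a-c
print('dish far',a,c,np.hypot(*d[:2]),np.degrees(np.arctan2(d[1],d[0]))-90)
# rest-plate on bench left edge
f=plane('top',352,193,4);g=plane('top',335,287,4);d=f-g
print('plate',f,g,np.degrees(np.arctan2(d[1],d[0])))
u=np.array([vx,vy]);u*=np.sign(vx)
print('hinge',b[:2]+222*u,'lip side; first cap front x', ((w-b[:2])@u).max(), ((w-b[:2])@u).min())
o=get_obs();print(o['position'],o['orientation'])
```

```text
ball [ 450.62443007 -150.72711603  168.90827492] 0.06567138907928485
ball on z165 [ 450.5901945  -151.52110714  165.        ] [ 451.62313605 -148.3143948   165.        ]
red [488.04974517 155.71691362 166.49968604] 0.7522539366865769
axis caps -9.818612 567.616 -170.9692
perp dist of ball 0.00494863945289481
dish far [ 813.58495441 -168.36722334   44.        ] [ 797.31563313 -266.76241381   44.        ] 99.73116023128946 -9.388722688308107
plate [ 670.45743213 -155.32892453    4.        ] [ 455.98339105 -116.36439531    4.        ] -10.296894161968268
hinge [ 669.37270583 -188.58468668] lip side; first cap front x 219.07378947596789 23.697524021952002
[ 194.57574315 -593.50656535  230.63319171] [-6.03053508e-04  9.87479196e-01  1.57748104e-01 -1.02250855e-04]
```

arm_command --pt "1 0 0 0 0 0 0.0389" --pt "1 0 0 0 0 0 0.0389" --pt "1 0 0 0 0 0 0.0389" --pt "1 0 0 0 0 0 0.0389" --pt "1 0.11 -0.3 0 0 0 0" --pt "1 0.11 -0.3 0 0 0 0" --pt "1 0.11 -0.3 0 0 0 0" --pt "1 0.11 -0.3 0 0 0 0" --pt "1 0.11 -0.3 0 0 0 0" --pt "1 0.11 -0.3 0 0 0 0" --pt "1 0.11 -0.3 0 0 0 0" --pt "1 0.11 -0.3 0 0 0 0" --pt "1 0.11 -0.3 0 0 0 0" --pt "1 0.11 -0.3 0 0 0 0" --pt "1 0.11 -0.3 0 0 0 0" --pt "1 0.11 -0.3 0 0 0 0" --pt "1 0.11 -0.3 0 0 0 0" --pt "1 0.11 -0.3 0 0 0 0" --pt "1 0.11 -0.3 0 0 0 0" --pt "1 0 0 0 0 0 0"

```text
time_s: 1.77
position: [436.2, -175.0, 231.2]
orientation: [-0.001, 0.996, -0.085, 0.0]
force: [-0.9, -0.3, -0.8]
grip_width: 1.003
grip_force: 0.0
```

arm_command --pt "1 0.1 -0.26 0 0 0 0" --pt "1 0 0 0 0 0 0" --pt "1 0 0 0.22 0 0 0" --pt "1 0 0 0.22 0 0 0" --pt "1 0 0 0.22 0 0 0" --pt "1 0 0 0.2 0 0 0" --pt "1 0 0 0 0 0 0" --pt "1 0 0 0 0 0 0" --pt "1 0 0 0 0 0 0"

```text
time_s: 2.52
position: [448.9, -155.4, 146.1]
orientation: [0.0, 0.996, -0.086, 0.0]
force: [-0.7, -0.1, 0.1]
grip_width: 1.0
grip_force: 0.0
```

Run:
```python
from h import *
im=save('side','s1.png')[220:400,150:400]; cv2.imwrite('pics/s1c.png',cv2.resize(im[:,:,::-1],None,fx=3,fy=3))
```

```text
(no output)
```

View pics/s1c.png

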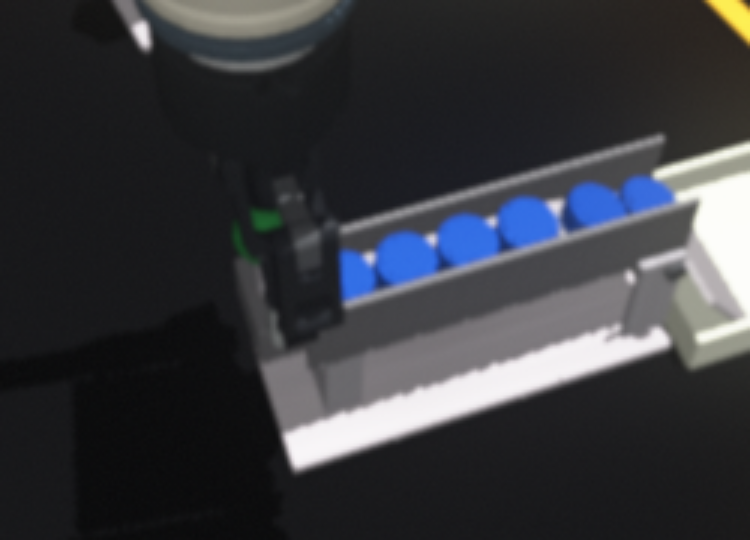

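The fingers straddle the ball (crop 260,230), clear of the caps. I'll centre and close.

arm_command --pt "1 0.01 -0.045 0 0 0 0" --pt "1 0 0 0 0 0 0" --pt "0.4 0 0 0 0 0 0" --pt "0 0 0 0 0 0 0" --pt "-0.3 0 0 0 0 0 0" --pt "-0.6 0 0 0 0 0 0" --pt "-1 0 0 0 0 0 0" --pt "-1 0 0 0 0 0 0" --pt "-1 0 0 0 0 0 0" --pt "-1 0 0 0 0 0 0" --pt "-1 0 0 0 0 0 0" --pt "-1 0 0 0 0 0 0"

```text
time_s: 3.57
position: [450.4, -150.7, 145.6]
orientation: [0.0, 0.996, -0.086, 0.0]
force: [-1.6, 0.6, 5.1]
grip_width: 0.32
grip_force: 58.6
```

arm_command --pt "-1 0.0067 0 -0.0193 0 -0.00278 0" --pt "-1 0.0067 0 -0.0193 0 -0.00278 0" --pt "-1 0.0067 0 -0.0193 0 -0.00278 0" --pt "-1 0.0067 0 -0.0193 0 -0.00278 0" --pt "-1 0.0067 0 -0.0193 0 -0.00278 0" --pt "-1 0.0067 0 -0.0193 0 -0.00278 0" --pt "-1 0.0067 0 -0.0193 0 -0.00278 0" --pt "-1 0.0067 0 -0.0193 0 -0.00278 0" --pt "-1 0.0067 0 -0.0193 0 -0.00278 0" --pt "-1 0.0067 0 -0.0193 0 -0.00278 0" --pt "-1 0.0067 0 -0.0193 0 -0.00278 0" --pt "-1 0.0067 0 -0.0193 0 -0.00278 0" --pt "-1 0.0067 0 -0.0193 0 -0.00278 0" --pt "-1 0.0067 0 -0.0193 0 -0.00278 0" --pt "-1 0.0067 0 -0.0193 0 -0.00278 0" --pt "-1 0.0067 0 -0.0193 0 -0.00278 0" --pt "-1 0.0067 0 -0.0193 0 -0.00278 0" --pt "-1 0.0067 0 -0.0193 0 -0.00278 0" --pt "-1 0.0067 0 -0.0193 0 -0.00278 0" --pt "-1 0.0067 0 -0.0193 0 -0.00278 0"

```text
time_s: 5.23
position: [466.2, -153.5, 182.8]
orientation: [-0.007, 0.992, -0.086, -0.088]
force: [-4.8, -2.3, -0.1]
grip_width: 0.319
grip_force: 59.4
```

```bash
cat > look.py <<'E'
from h import *
import sys
k=sys.argv[1]
im=save('side',f's{k}.png'); t=save('top',f't{k}.png')
o=get_obs(); from scipy.spatial.transform import Rotation as R
q=o['orientation']; z=R.from_quat([*q[1:],q[0]]).apply([0,0,1])
print('t',o['time_s'],'tilt',np.degrees(np.arccos(-z[2])).round(2),np.round(o['position'],1),np.round(o['force'],1),round(o['grip_width'],3))
for n,i in(('side',im),('top',t)):
    for c,s in blobs(i,(100,150,60),(125,255,255)):
        if (n=='side' and c[1]>150) or (n=='top' and 330<c[0]<420 and c[1]>100): print(n,c,s)
c=np.vstack([cv2.resize(im[180:360,220:480,::-1],None,fx=2,fy=2),cv2.resize(t[110:230,300:430,::-1],(520,240))])
cv2.imwrite(f'pics/c{k}.png',c)
E
python3 look.py 2
```

```text
t 5.3333 tilt 10.12 [ 466.3 -153.5  182.9] [-5.9 -2.8  0.7] 0.322
side [312.0, 290.5] [261, 277, 114, 30, 1366]
top [371.2, 217.8] [360, 184, 24, 74, 760]
```

View pics/c2.png

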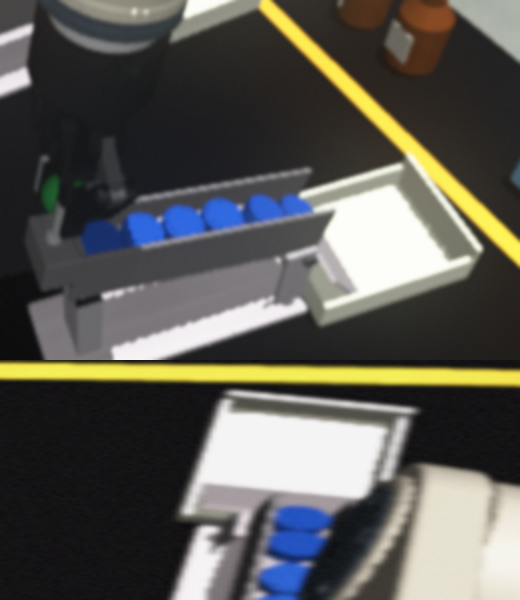

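Bin tilted 10°, all six caps still in it (crop: first cap at 297,207). I'll raise it in small steps with holds.

arm_command --pt "-1 0.0033 0 -0.0097 0 -0.00139 0" --pt "-1 0.0033 0 -0.0097 0 -0.00139 0" --pt "-1 0.0033 0 -0.0097 0 -0.00139 0" --pt "-1 0.0033 0 -0.0097 0 -0.00139 0" --pt "-1 0.0033 0 -0.0097 0 -0.00139 0" --pt "-1 0.0033 0 -0.0097 0 -0.00139 0" --pt "-1 0.0033 0 -0.0097 0 -0.00139 0" --pt "-1 0.0033 0 -0.0097 0 -0.00139 0" --pt "-1 0 0 0 0 0 0" --pt "-1 0 0 0 0 0 0" --pt "-1 0 0 0 0 0 0" --pt "-1 0 0 0 0 0 0"

```text
time_s: 6.33
position: [470.2, -154.3, 189.9]
orientation: [-0.009, 0.991, -0.085, -0.105]
force: [-5.1, -2.4, 0.3]
grip_width: 0.316
grip_force: 59.4
```

```bash
python3 look.py 3
```

```text
t 6.4333 tilt 12.08 [ 470.3 -154.2  189.9] [-5.7 -3.1  0.2] 0.318
side [313.6, 288.7] [262, 277, 114, 27, 1315]
top [371.8, 215.6] [361, 183, 23, 71, 733]
```

arm_command --pt "-1 0.0033 0 -0.0097 0 -0.00139 0" --pt "-1 0.0033 0 -0.0097 0 -0.00139 0" --pt "-1 0.0033 0 -0.0097 0 -0.00139 0" --pt "-1 0.0033 0 -0.0097 0 -0.00139 0" --pt "-1 0.0033 0 -0.0097 0 -0.00139 0" --pt "-1 0.0033 0 -0.0097 0 -0.00139 0" --pt "-1 0 0 0 0 0 0" --pt "-1 0 0 0 0 0 0" --pt "-1 0 0 0 0 0 0" --pt "-1 0 0 0 0 0 0"

```text
time_s: 7.27
position: [473.4, -154.8, 195.2]
orientation: [-0.01, 0.989, -0.085, -0.118]
force: [-5.2, -3.0, 0.6]
grip_width: 0.315
grip_force: 59.4
```

```bash
python3 look.py 4
```

```text
t 7.3667 tilt 13.59 [ 473.4 -154.8  195.2] [-5.  -2.9  0.5] 0.318
side [314.7, 287.3] [264, 276, 111, 25, 1266]
top [372.3, 213.6] [362, 183, 22, 68, 720]
```

arm_command --pt "-1 0.0033 0 -0.0097 0 -0.00139 0" --pt "-1 0.0033 0 -0.0097 0 -0.00139 0" --pt "-1 0.0033 0 -0.0097 0 -0.00139 0" --pt "-1 0.0033 0 -0.0097 0 -0.00139 0" --pt "-1 0.0033 0 -0.0097 0 -0.00139 0" --pt "-1 0.0033 0 -0.0097 0 -0.00139 0" --pt "-1 0 0 0 0 0 0" --pt "-1 0 0 0 0 0 0" --pt "-1 0 0 0 0 0 0" --pt "-1 0 0 0 0 0 0"

```text
time_s: 8.2
position: [476.7, -155.4, 200.4]
orientation: [-0.011, 0.988, -0.085, -0.131]
force: [-5.2, -2.6, 1.9]
grip_width: 0.323
grip_force: 59.4
```

```bash
python3 look.py 5
```

```text
t 8.3 tilt 15.08 [ 476.7 -155.4  200.4] [-4.6 -2.8  1.6] 0.317
side [315.8, 285.9] [266, 276, 110, 23, 1223]
top [372.7, 212.0] [363, 183, 21, 64, 682]
```

arm_command --pt "-1 0.0033 0 -0.0097 0 -0.00139 0" --pt "-1 0.0033 0 -0.0097 0 -0.00139 0" --pt "-1 0.0033 0 -0.0097 0 -0.00139 0" --pt "-1 0.0033 0 -0.0097 0 -0.00139 0" --pt "-1 0.0033 0 -0.0097 0 -0.00139 0" --pt "-1 0.0033 0 -0.0097 0 -0.00139 0" --pt "-1 0 0 0 0 0 0" --pt "-1 0 0 0 0 0 0" --pt "-1 0 0 0 0 0 0" --pt "-1 0 0 0 0 0 0"

```text
time_s: 9.13
position: [480.1, -156.0, 205.5]
orientation: [-0.012, 0.986, -0.085, -0.144]
force: [-5.4, -2.9, 0.3]
grip_width: 0.32
grip_force: 59.4
```

```bash
python3 look.py 6
```

```text
t 9.2333 tilt 16.59 [ 480.1 -156.   205.5] [-4.3 -2.9  0.2] 0.319
side [305.9, 285.4] [268, 275, 77, 21, 931]
side [363.6, 281.2] [352, 276, 28, 10, 178]
top [375.1, 189.1] [369, 178, 14, 22, 248]
top [371.7, 223.1] [364, 209, 17, 34, 325]
```

The caps have started sliding (gap after the third cap). I'll hold.

arm_command --pt "-1 0 0 0 0 0 0" --pt "-1 0 0 0 0 0 0" --pt "-1 0 0 0 0 0 0" --pt "-1 0 0 0 0 0 0" --pt "-1 0 0 0 0 0 0" --pt "-1 0 0 0 0 0 0" --pt "-1 0 0 0 0 0 0" --pt "-1 0 0 0 0 0 0"

```text
time_s: 9.9
position: [480.1, -156.0, 205.5]
orientation: [-0.012, 0.986, -0.085, -0.144]
force: [-5.7, -3.3, 1.2]
grip_width: 0.317
grip_force: 59.4
```

```bash
python3 look.py 7
```

```text
t 10.0 tilt 16.58 [ 480.1 -156.   205.5] [-5.4 -2.7  0.9] 0.317
side [306.0, 285.4] [268, 275, 77, 21, 929]
side [402.8, 299.0] [390, 292, 26, 17, 301]
top [372.5, 163.4] [366, 154, 14, 20, 200]
top [371.7, 223.1] [364, 209, 17, 34, 326]
```

View pics/c7.png

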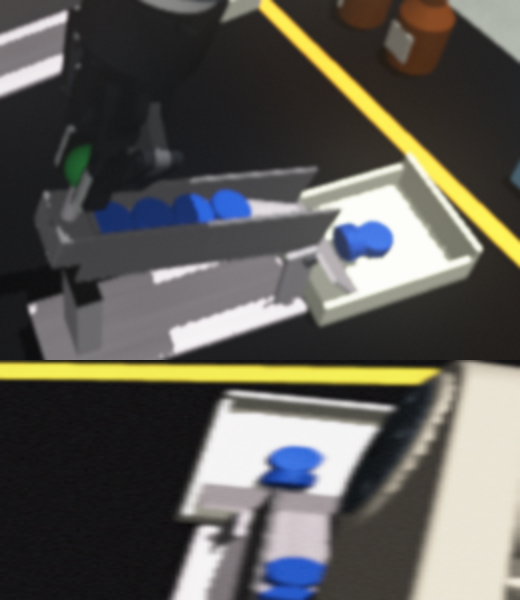

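Both ramp caps lie in the dish (crop 352,240 and 374,238), the second leaning against the apron foot; four remain in the bin. I'll check its dish x and wait a little.

arm_command --pt "-1 0 0 0 0 0 0" --pt "-1 0 0 0 0 0 0" --pt "-1 0 0 0 0 0 0" --pt "-1 0 0 0 0 0 0" --pt "-1 0 0 0 0 0 0" --pt "-1 0 0 0 0 0 0"

```text
time_s: 10.5
position: [480.1, -156.0, 205.5]
orientation: [-0.012, 0.986, -0.085, -0.144]
force: [-5.4, -2.9, 1.5]
grip_width: 0.316
grip_force: 59.4
```

```bash
python3 look.py 8
python3 - <<'E'
from h import *
u=np.array([.9853,-.1707]); b=np.array([450.7,-151])
a=plane('top',360,128,44)[:2];c=plane('top',403,136,44)[:2]
fw=((a+c)/2-b)@u
print('far wall fwd',fw,'dish ctr ~',fw-70)
for n,uv in(('side',(395,300)),('side',(407,299)),('top',(372.5,158)),('top',(372,169.5))):
    for z in(12,22):
        p=plane(n,*uv,z)[:2]-b; print(n,uv,z,'x dish',p@u-(fw-70),'y',p@np.array([.1707,.9853]))
E
```

```text
t 10.6 tilt 16.59 [ 480.1 -156.   205.5] [-5.8 -2.6  0.8] 0.316
side [306.0, 285.4] [268, 275, 77, 21, 928]
side [402.8, 299.0] [389, 292, 27, 17, 302]
top [372.6, 163.4] [366, 154, 14, 20, 199]
top [371.7, 223.1] [364, 209, 17, 34, 325]
far wall fwd 360.89807898253844 dish ctr ~ 290.89807898253844
side (395, 300) 12 x dish -7.740596124084107 y 3.9049751556900616
side (395, 300) 22 x dish -13.156043005062486 y -1.132744463204346
side (407, 299) 12 x dish 13.490250302866286 y -1.2245873816225248
side (407, 299) 22 x dish 7.757774302749965 y -6.185709927556971
top (372.5, 158) 12 x dish 15.970265470009792 y 0.7145792653778955
top (372.5, 158) 22 x dish 12.491211258380417 y 2.370987070419626
top (372, 169.5) 12 x dish -11.65528000976849 y -2.3490660820711637
top (372, 169.5) 22 x dish -14.834484384936388 y -0.6594052302405421
```

Both are well inside and at rest. Lowering.

arm_command --pt "-1 -0.0065 0 0.0194 0 0.00278 0" --pt "-1 -0.0065 0 0.0194 0 0.00278 0" --pt "-1 -0.0065 0 0.0194 0 0.00278 0" --pt "-1 -0.0065 0 0.0194 0 0.00278 0" --pt "-1 -0.0065 0 0.0194 0 0.00278 0" --pt "-1 -0.0065 0 0.0194 0 0.00278 0" --pt "-1 -0.0065 0 0.0194 0 0.00278 0" --pt "-1 -0.0065 0 0.0194 0 0.00278 0" --pt "-1 -0.0065 0 0.0194 0 0.00278 0" --pt "-1 -0.0065 0 0.0194 0 0.00278 0" --pt "-1 -0.0065 0 0.0194 0 0.00278 0" --pt "-1 -0.0065 0 0.0194 0 0.00278 0" --pt "-1 -0.0065 0 0.0194 0 0.00278 0" --pt "-1 -0.0065 0 0.0194 0 0.00278 0" --pt "-1 -0.0065 0 0.0194 0 0.00278 0" --pt "-1 -0.0065 0 0.0194 0 0.00278 0" --pt "-1 -0.0065 0 0.0194 0 0.00278 0" --pt "-1 -0.0065 0 0.0194 0 0.00278 0" --pt "-1 -0.0065 0 0.0194 0 0.00278 0" --pt "-1 -0.0065 0 0.0194 0 0.00278 0"

```text
time_s: 12.27
position: [459.9, -152.4, 169.9]
orientation: [-0.005, 0.995, -0.086, -0.057]
force: [-4.9, -2.1, -0.4]
grip_width: 0.317
grip_force: 59.4
```

arm_command --pt "-1 -0.0065 0 0.0194 0 0.00278 0" --pt "-1 -0.0065 0 0.0194 0 0.00278 0" --pt "-1 -0.0065 0 0.0194 0 0.00278 0" --pt "-1 -0.0065 0 0.0194 0 0.00278 0" --pt "-1 -0.0065 0 0.0194 0 0.00278 0" --pt "-1 -0.0065 0 0.0194 0 0.00278 0" --pt "-1 -0.0065 0 0.0194 0 0.00278 0" --pt "-1 -0.0065 0 0.0194 0 0.00278 0" --pt "-1 -0.0065 0 0.0194 0 0.00278 0" --pt "-1 -0.0065 0 0.0194 0 0.00278 0" --pt "-1 -0.0033 0 0.0097 0 0.00139 0" --pt "-1 -0.0033 0 0.0097 0 0.00139 0" --pt "-1 0 0 0 0 0 0" --pt "-1 0 0 0 0 0 0"

```text
time_s: 13.43
position: [451.5, -150.9, 149.1]
orientation: [-0.001, 0.996, -0.086, -0.009]
force: [-4.1, -2.7, -1.1]
grip_width: 0.315
grip_force: 59.3
```

arm_command --pt "-1 -0.0033 0 0.0097 0 0.00139 0" --pt "-1 -0.0033 0 0.0097 0 0.00139 0" --pt "-1 -0.0033 0 0.0097 0 0.00139 0" --pt "-1 -0.0033 0 0.0067 0 0.00139 0" --pt "-1 0 0 0 0 0 0" --pt "-1 0 0 0 0 0 0" --pt "-1 0 0 0 0 0 0"

```text
time_s: 14.02
position: [450.4, -150.7, 145.7]
orientation: [-0.0, 0.996, -0.086, -0.0]
force: [-4.1, -3.1, -0.2]
grip_width: 0.321
grip_force: 59.6
```

Back at the grasp pose. Release gently, retreat straight up.

arm_command --pt "-0.2 0 0 0 0 0 0" --pt "0 0 0 0 0 0 0" --pt "0.3 0 0 0 0 0 0" --pt "0.6 0 0 0 0 0 0" --pt "1 0 0 0 0 0 0" --pt "1 0 0 0 0 0 0" --pt "1 0 0 0 0 0 0" --pt "1 0 0 0 0 0 0" --pt "1 0 0 -0.1 0 0 0" --pt "1 0 0 -0.2 0 0 0" --pt "1 0 0 -0.2 0 0 0" --pt "1 0 0 -0.2 0 0 0" --pt "1 0 0 -0.2 0 0 0" --pt "1 -0.25 0 0 0 0 0" --pt "1 -0.25 0 0 0 0 0" --pt "1 0 0 0 0 0 0" --pt "1 0 0 0 0 0 0"

```text
time_s: 15.43
position: [400.5, -142.0, 236.4]
orientation: [0.0, 0.996, -0.086, 0.001]
force: [0.3, -0.0, 0.1]
grip_width: 1.002
grip_force: 0.0
```

```bash
python3 look.py 9
```

```text
t 15.5333 tilt 0.09 [ 401.9 -142.3  236.2] [ 0.  -0.1  0.7] 1.002
side [293.2, 303.0] [254, 286, 82, 35, 1127]
side [402.8, 299.0] [390, 292, 26, 17, 299]
top [372.5, 163.5] [366, 154, 14, 20, 202]
top [365.9, 247.9] [355, 217, 24, 62, 710]
```

View pics/c9.png

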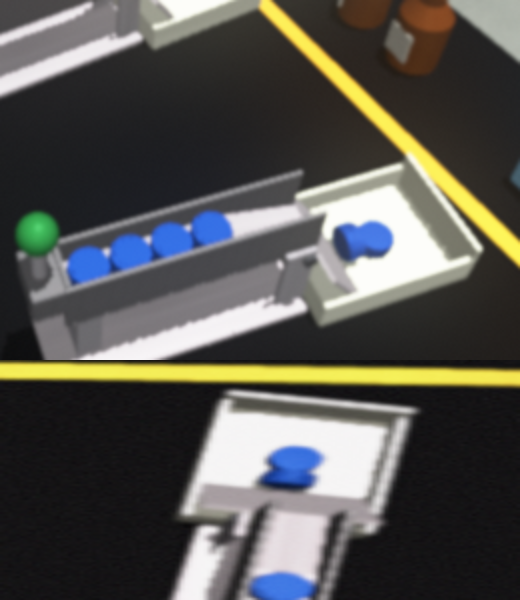

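The bin is back on its rest with four caps in it. Two caps lie in the dish (crop 352,240 and 374,238) and have not moved, and the gripper is clear.

```bash
python3 -c "from station import *; print(hand_in())"
```

```text
the job is handed in; nothing more can be done
None
```

Job handed in at about 15.5 s: the first two blue caps slid into the dish at about 16.6° of tilt, the other four stayed in the bin, and the bin is back on its rest and released, with the red bin untouched; the hand-in returned no verdict.

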